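# Take the slide rack off the dipping stand's keeper hook

### The job

Take the rack of stained slides off the dipping stand's hook and stand it in the steel tray. Hold the rack by its grip, press its hang bar back against the sprung keeper until you feel the keeper's stop and the bar is out from under the hook's beak, and only then lift it off over the beak; never wrench the bar against the hook or ram the keeper, and do not push the hook or the keeper with the gripper. Keep the rack level so that no slide falls out, set it down gently, flat on the floor inside the tray, let go of it, and leave the carton, the staining jar and the dropper bottle where they are.

Things in the scene. Friction and masses are not known exactly. Their poses are not given: they have to be found in the camera images.
- rack: Steel rack of seven glass slides, hanging on the hook at the start; 0.17 to 0.31 kg. Origin: centre of its underside (four feet); z up, y along its 96 mm length. Basket 44 mm wide (x), 34 mm high, above it a wire bail: uprights at y = +-45 mm, hang bar, two wires at y = +-24 mm up to the grip. The same either way round.
- rack_grip (a point): Centre of the rack's grey finger grip, 144 mm above the rack's underside; axes as the rack's. The grip is a block 10 mm thick (x), 56 mm long (y), 26 mm high: take it from above across the 10 mm. Its lower edge is 31 mm above the hang bar's centre; the nib and keeper reach 19 mm above the bar's centre.
- hang_bar (a point): Middle of the rack's round hang bar (centre line), 100 mm above the rack's underside; 6 mm thick, along the rack's y. It starts resting on the hook's arm, under the beak, anywhere between the nib and the shut keeper (18 mm of play). It can rise 3.5 mm before it meets the beak.
- stand: Fixed dipping stand with a drip pan, 180 mm high. Origin on the worktop below the hook; -x points out along the level arm to its free end (the nib), +x back to the column (70 mm from the origin, its top 182 mm high). The arm is 10 mm wide, its top 160 mm high; it is clamped in a sleeve at a reach that differs each time and is not measured. Nothing stands above it.
- seat_point (a point): Over the stand's origin, 163 mm high, 3 mm above the arm's top; axes as the stand's. All x grow by the unmeasured setting, 0 to 15 mm. Nib from x = -28 to -19.5 mm; beak from the nib back to x = +3 mm, underside 6.5 mm, top 15 mm above this point. Sprung keeper's face at x = +5 mm when shut. So the bar's centre must be at x = 6 mm or more to rise past the beak and is stopped at about 7 mm.
- keeper_pin (a point): Hinge pin of the keeper at setting 0, 12 mm behind and 33 mm below the seat point. The keeper is a steel tongue, 17 mm wide, that straddles the arm and leans back when pushed, up to a hard stop; only there is the way surely open. It resists the bar with about 1.2 N at first, 2.5 N at the stop, and shuts by itself. The bar is off once its centre is 18 mm above the seat point; then forward (-x).
- tray: Loose steel tray, the destination: 68 mm (x) by 150 mm (y), 22 mm high, walls and floor 2 mm, corners cut off; 0.21 kg. Origin: centre of its underside, y along its length. The rack fits in lengthwise (rack y along tray y, either way round) with about 9 mm to spare all round. Tray and carton may have changed places.
- carton: Small plain carton, 68 x 112 x 34 mm, lying on the worktop in line with the tray; a bystander. Origin: centre of its underside.
- jar: Ribbed glass staining jar, 64 mm wide, 86 mm high, at the left beyond the stand's column; a bystander. Origin: centre of its underside.
- dropper: Dropper bottle, 34 mm wide, 89 mm high, at the far right; a bystander. Origin: centre of its underside.

How it is judged:
On the way:
1. the rack is off the hook: its bar out in front of the nib, touching nothing of the stand (x of hang_bar in the frame of seat_point below -0.036 m and contact force between rack and stand below 0.1 N and height (world z) of rack above 0.07 m), for 0.2 s.
At the end, for the whole second after the job is handed in: The rack stands upright (within 0.08 rad) and at rest on the floor of the steel tray, inside its walls (underside within 4 mm of the floor, centre within 16 mm across and 30 mm along), the tray lies flat on the worktop and the rack has been let go (x of rack in the frame of tray between -0.016 and 0.016 m and y of rack in the frame of tray between -0.03 and 0.03 m and z of rack in the frame of tray between -0.002 and 0.006 m and angle between rack's own z axis and vertical below 0.08 rad and angle between tray's own z axis and vertical below 0.05 rad and height (world z) of tray between -0.01 and 0.006 m and linear speed of rack below 0.02 m/s); the robot touches nothing.
It fails at once if the bail is wrenched against the hook or the keeper is rammed: the rack bears on the stand with more than 13 N once its bar has been moved by 4 mm or more, or with more than 25 N before that (contact force between rack and stand above 25 N or (contact force between rack and stand above 13 N and distance of hang_bar from where it was at the start of the episode above 0.004 m)).
It fails at once if the gripper pushes the keeper, the hook or the stand itself (above 3 N) (contact force between the fingers and stand above 3 N).
It fails at once if the rack tips more than 0.5 rad, so that slides fall out (angle between rack's own z axis and vertical above 0.5 rad).
It fails at once if the rack is dropped or banged into the tray (above 40 N) (contact force between rack and tray above 40 N).
It fails at once if the carton, the staining jar or the dropper bottle is shifted by more than 30 mm (distance of any of carton, jar, dropper from where it was at the start of the episode above 0.03 m).
It also fails if it takes over 48 s, if anything falls off the work surface, if the arm or the gripper's body presses on something with over 40 N, if the wrist force passes 120 N, or if a joint passes its speed limit or range.

### The arm

A 6-joint arm with a two-finger parallel gripper is mounted at the origin on a cart in front of the work surface, level with it; the furniture and walls round the work are solid. World frame = base frame: x ahead of the robot, y to its left, z up, the work surface at z = 0. Lengths are in m, angles in rad, forces in N, time in s.
With the tool pointing down it reaches from about 0.3 to 0.825 m from the base axis. Payload 5.4 kg.
Tool frame: the origin (TCP) lies at the very end of the fingers, on their centre line; the grasp point (between the pads) lies 19 mm behind it; z points along the fingers, x is the direction in which the jaws open and shut, and the axes are right-handed (so a half turn about z gives the same grasp; the last joint's range is limited). The gripper opens to 92 mm and grips with 3 to 60 N. Pads are 20 mm wide; open, the fingers measure 128 mm over their backs; the gripper's body (75 mm by 189 mm) begins 69 mm behind the grasp point.
Start: joints at [-1.343, 0.158, 1.597, -0, 1.386, -0.21], TCP at [0.244, -0.521, 0.215] pointing down, gripper open.
Joint ranges: [-2.91, 2.91], [-0.94, 2.29], [0.18, 2.7], [-1.29, 4.43], [0.17, 2.64], [-3, 3]. Speed limits (rad/s): [2.57, 2.57, 3.14, 3.14, 3.14, 3.14].

### API

Orientations are given as a rotation vector (axis times angle).
In Python, from workcell import bot gives the robot as it stands. Calls block until the motion is done:
- bot.goto(position, orientation): joint-space move of the TCP to a pose.
- bot.line_to(position, rot=None, max_speed=0.15): straight line of the TCP; rot=None keeps the orientation; max_speed is the mean speed in m/s.
- bot.set_joints(angles): joint-space move.
- bot.set_gripper(opening, newtons=None): opening from 0.0 (shut) to 1.0 (fully open); newtons is the grip in N (None keeps the last); returns when the fingers have stopped.
- bot.hold(seconds).
- bot.inverse_kinematics(position, orientation): joint angles nearest the present ones, or None.
- bot.read_camera(name): name is "side" or "top"; returns a dict with "pixels" (420x560x3 uint8, blue, green, red), "fx", "fy", "cx", "cy" (pixels), "R" (3x3) and "t" (3): a world point X has camera coordinates R X + t. Camera axes: x right, y down, z forward; pixel columns grow to the right and rows downward; lengths in m; the calibration is good to about 2 mm. A picture is of the moment at which its call begins. There is no depth.
A pose or a line that the arm cannot do raises bot.MotionError and nothing moves.
- bot.job_done(): hands the job in, once; it reports no verdict.
Readings, each from a call of its own:
- bot.current_clock(): time.
- bot.current_joints(): joint angles.
- bot.current_joint_vel(): joint speeds.
- bot.current_effort(): joint torques, N m.
- bot.current_ee_pos(): TCP position.
- bot.current_tool_rot(): TCP orientation.
- bot.current_contact_force(): force on the tool from outside, world axes, zero at the start.
- bot.current_ft_torque(): the same for the moment, N m.
- bot.current_opening(): opening from 0.0 (shut) to 1.0 (fully open).
Only numpy, scipy, OpenCV 4.12 (cv2) and the standard library are available. Lean on these libraries where they do the work, as an engineer would, in place of code of your own. Each camera call takes 0.05 s, during which the arm holds its last target.

## Working session

There is one attempt and no reset: what is moved stays moved. The work goes in short steps, each a Python script; the robot and the scene stay as the last script left them, time stands still between calls to the robot, and variables do not carry over. Pictures are saved under pics/ and viewed, and the job is handed in when it is done.

```bash
ls; mkdir -p pics; python3 - <<'E'
from workcell import bot
import cv2,numpy as np
for n in("side","top"):
    c=bot.read_camera(n); cv2.imwrite(f"pics/{n}0.png",c["pixels"]); print(n,c["fx"],c["fy"],c["cx"],c["cy"]);print(np.round(c["R"],4),c["t"], -np.array(c["R"]).T@c["t"])
print(bot.current_clock(),bot.current_tool_rot(),bot.current_contact_force())
E
```

```text
pics
side 543.9228163369493 543.9228163369493 276.29465638160474 207.80216437984745
[[ 0.9472 -0.3203 -0.0148]
 [-0.1553 -0.4177 -0.8952]
 [ 0.2805  0.8503 -0.4454]] [-0.5466652   0.18495735  1.49550709] [ 0.12702575 -1.36937814  0.82356633]
top 488.7071188123767 488.7071188123767 279.43148870681205 208.68342435971772
[[ 4.000e-04 -9.998e-01 -2.210e-02]
 [-9.967e-01  1.400e-03 -8.080e-02]
 [ 8.080e-02  2.210e-02 -9.965e-01]] [-0.06994897  0.58799043  1.44916759] [ 0.4689922  -0.10271866  1.49003607]
0.1 [-2.64978140e+00  1.68549070e+00  1.86256549e-03] [-0.84812566 -0.34169908 -0.92005595]
```

View pics/side0.png

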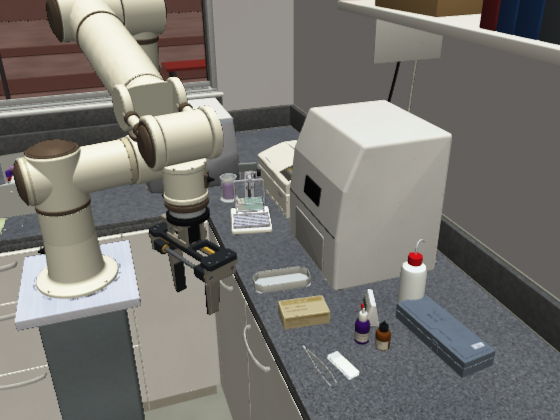

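View pics/top0.png

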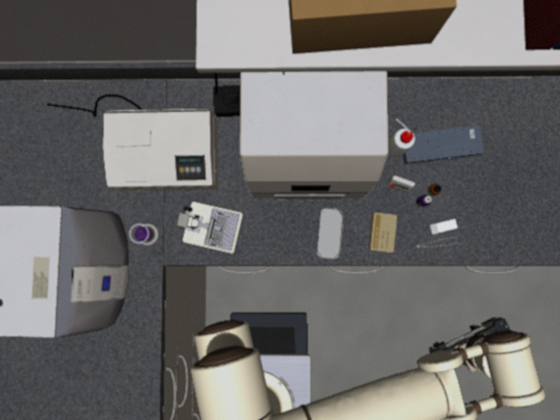

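The side view shows the stand and rack near (250,200), the tray at (283,280) and the carton at (304,311). In the top view the stand is at (212,227), the tray at (330,233) and the carton at (384,232). I'll zoom in on these next.

```bash
python3 - <<'E'
import cv2
a=cv2.imread("pics/side0.png")[150:300,205:325]; cv2.imwrite("pics/s_z.png",cv2.resize(a[:90],None,fx=6.5,fy=6.5,interpolation=cv2.INTER_CUBIC))
a=cv2.imread("pics/top0.png")[190:270,170:260]; cv2.imwrite("pics/t_z.png",cv2.resize(a,None,fx=7,fy=7,interpolation=cv2.INTER_CUBIC))
a=cv2.imread("pics/top0.png")[195:270,305:410]; cv2.imwrite("pics/t_z2.png",cv2.resize(a,None,fx=7,fy=7,interpolation=cv2.INTER_CUBIC))
E
```

```text
(no output)
```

View pics/s_z.png

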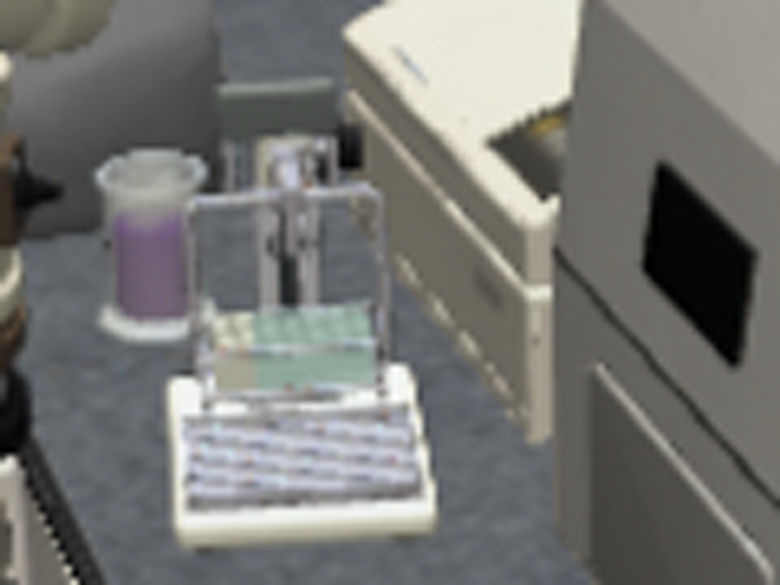

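View pics/t_z.png

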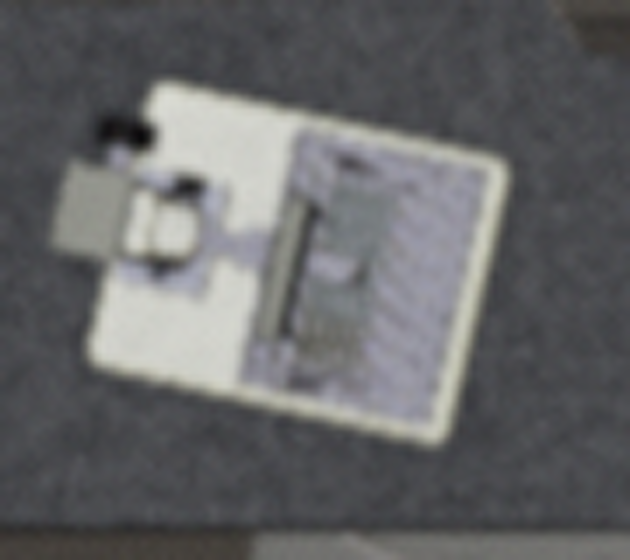

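View pics/t_z2.png

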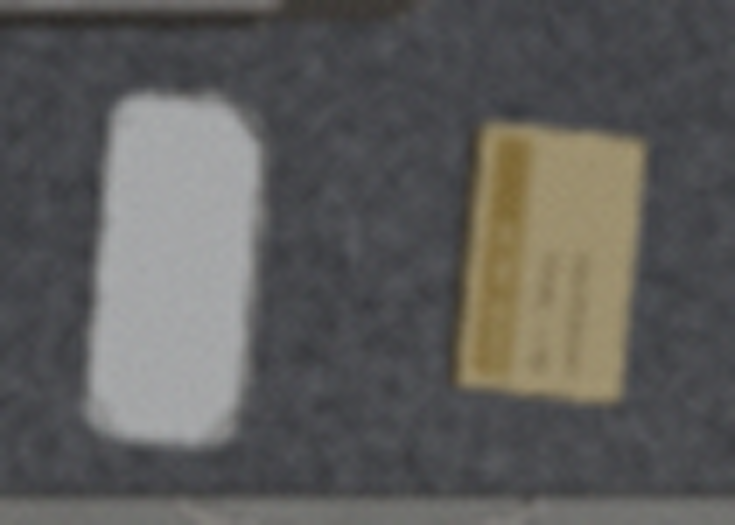

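The crops show the grip as a grey-green bar at about (211,228) in the top view and (247,167) in the side view. Beneath it are the white pan and the nib. Next I'll measure them.

```bash
cat > h.py <<'E'
import cv2,numpy as np
from workcell import bot
def ray(c,u,v):
    R=np.array(c["R"]);o=-R.T@np.array(c["t"]);d=R.T@np.array([(u-c["cx"])/c["fx"],(v-c["cy"])/c["fy"],1]);return o,d/np.linalg.norm(d)
def plane(c,u,v,z):
    o,d=ray(c,u,v);return o+d*(z-o[2])/d[2]
def tri(a,b):
    A=np.zeros((3,3));y=np.zeros(3)
    for o,d in(a,b):
        P=np.eye(3)-np.outer(d,d);A+=P;y+=P@o
    X=np.linalg.solve(A,y);return X,[np.linalg.norm(np.cross(X-o,d)) for o,d in(a,b)]
E
python3 - <<'E'
from h import *
t=bot.read_camera("top");s=bot.read_camera("side")
T=t["pixels"].astype(int)
print("top grip patch");
for v in range(215,243,3): print(v,[tuple(T[v,u]) for u in range(205,219)])
S=s["pixels"].astype(int)
print("side")
for v in range(160,174): print(v,[tuple(S[v,u]) for u in range(236,260,3)])
hsv=cv2.cvtColor(t["pixels"],cv2.COLOR_BGR2HSV)
def comp(m,x0,x1,y0,y1):
    k=np.zeros_like(m);k[y0:y1,x0:x1]=m[y0:y1,x0:x1];n,l,st,ce=cv2.connectedComponentsWithStats(k);i=1+np.argmax(st[1:,4]);return (l==i).astype(np.uint8)
def rect(m,z):
    c=max(cv2.findContours(m,cv2.RETR_EXTERNAL,cv2.CHAIN_APPROX_NONE)[0],key=cv2.contourArea)
    P=np.array([plane(t,*p[0],z)[:2] for p in c],np.float32)*1000
    r=cv2.minAreaRect(P);print("rect",r,"box",np.round(cv2.boxPoints(r)).tolist());return r
V=hsv[...,2];
for th in(110,130): 
    print("tray");rect(comp((V>th).astype(np.uint8),310,350,195,265),0.018)
print("carton");rect(comp(((hsv[...,1]>70)&(V>90)).astype(np.uint8),360,405,200,258),0.034)
print("pan");rect(comp((V>120).astype(np.uint8),176,250,195,258),0.012)
E
```

```text
top grip patch
215 [(np.int64(202), np.int64(207), np.int64(207)), (np.int64(202), np.int64(208), np.int64(207)), (np.int64(204), np.int64(210), np.int64(209)), (np.int64(202), np.int64(210), np.int64(208)), (np.int64(197), np.int64(203), np.int64(203)), (np.int64(174), np.int64(179), np.int64(177)), (np.int64(146), np.int64(144), np.int64(143)), (np.int64(153), np.int64(142), np.int64(142)), (np.int64(161), np.int64(148), np.int64(148)), (np.int64(143), np.int64(134), np.int64(136)), (np.int64(135), np.int64(132), np.int64(129)), (np.int64(154), np.int64(148), np.int64(147)), (np.int64(157), np.int64(148), np.int64(151)), (np.int64(142), np.int64(136), np.int64(138))]
218 [(np.int64(204), np.int64(210), np.int64(210)), (np.int64(201), np.int64(209), np.int64(207)), (np.int64(201), np.int64(208), np.int64(208)), (np.int64(202), np.int64(209), np.int64(207)), (np.int64(189), np.int64(194), np.int64(193)), (np.int64(147), np.int64(148), np.int64(148)), (np.int64(117), np.int64(121), np.int64(118)), (np.int64(114), np.int64(116), np.int64(115)), (np.int64(103), np.int64(105), np.int64(1
[... 10671 characters left out ...]
1.66929626464844), (68.4614028930664, 151.50132751464844), 84.4653091430664) box [[437.0, -248.0], [588.0, -263.0], [594.0, -195.0], [444.0, -180.0]]
tray
rect ((514.756103515625, -220.74551391601562), (64.83305358886719, 147.34063720703125), 84.68655395507812) box [[438.0, -246.0], [585.0, -260.0], [591.0, -195.0], [444.0, -182.0]]
carton
rect ((517.3211059570312, -376.36590576171875), (67.55011749267578, 109.09453582763672), 83.17739868164062) box [[459.0, -403.0], [567.0, -416.0], [575.0, -349.0], [467.0, -336.0]]
pan
rect ((536.4027709960938, 146.56056213378906), (187.9045867919922, 128.99378967285156), 77.26124572753906) box [[453.0, 69.0], [579.0, 41.0], [620.0, 224.0], [494.0, 252.0]]
```

```bash
python3 - <<'E'
from h import *
t=bot.read_camera("top");s=bot.read_camera("side")
g=plane(t,209.1,227.4,.220);print("grip top centre",g)
a=plane(t,209.1+10*.233,217.4,.22);b=plane(t,209.1-10*.233,237.4,.22);d=a-b;print("yaw of grip long axis",np.degrees(np.arctan2(d[1],d[0])),np.linalg.norm(d),a,b)
print(tri(ray(t,209.1,227.4),ray(s,247.5,163.3)))
def pr(c,X):
    p=c["R"]@X+c["t"];return p[:2]/p[2]*c["fx"]+[c["cx"],c["cy"]]
for q in(a,b,g):print("side proj",pr(s,q))
r=bot.current_tool_rot();from scipy.spatial.transform import Rotation as Ro;print(Ro.from_rotvec(r).as_matrix().round(3))
c=np.array(s["pixels"]);
E
```

```text
grip top centre [0.52326524 0.10884665 0.22      ]
yaw of grip long axis -12.502840504811253 0.05343290960825719 [0.54938864 0.10305387 0.22      ] [0.49722288 0.11462145 0.22      ]
(array([0.52461887, 0.10947898, 0.21439157]), [np.float64(0.001154150975254726), np.float64(0.0011541509752547902)])
side proj [255.53920355 161.23420076]
side proj [237.80176753 162.18508675]
side proj [246.66970492 161.70968561]
[[ 0.424 -0.906 -0.   ]
 [-0.906 -0.424  0.001]
 [-0.001 -0.    -1.   ]]
```

```bash
python3 - <<'E'
from h import *
t=bot.read_camera("top")
for u,v in((252,195),(320,197),(383,190)):
    for z in(0.,.15,.3): print(u,v,z,plane(t,u,v,z).round(3))
from scipy.spatial.transform import Rotation as Ro
def rv(deg):
    a=np.radians(deg);x=np.array([np.cos(a),np.sin(a),0]);z=np.array([0,0,-1.]);return Ro.from_matrix(np.c_[x,np.cross(z,x),z]).as_rotvec()
for p,y in(((.42,-.15,.32),-95),((.524,.109,.3),-102.6),((.524,.109,.191),-102.6),((.515,-.221,.135),-95.5),((.515,-.221,.135),84.5)):
    print(p,y,bot.inverse_kinematics(p,rv(y)))
E
cat >> h.py <<'E'
from scipy.spatial.transform import Rotation as Ro
def rv(deg):
    a=np.radians(deg);x=np.array([np.cos(a),np.sin(a),0]);z=np.array([0,0,-1.]);return Ro.from_matrix(np.c_[x,np.cross(z,x),z]).as_rotvec()
E
```

```text
252 195 0.0 [0.632 0.015 0.   ]
252 195 0.15 [0.616 0.003 0.15 ]
252 195 0.3 [ 0.599 -0.009  0.3  ]
320 197 0.0 [ 0.626 -0.194  0.   ]
320 197 0.15 [ 0.61  -0.185  0.15 ]
320 197 0.3 [ 0.594 -0.176  0.3  ]
383 190 0.0 [ 0.647 -0.386  0.   ]
383 190 0.15 [ 0.629 -0.358  0.15 ]
383 190 0.3 [ 0.611 -0.329  0.3  ]
(0.42, -0.15, 0.32) -95 [-6.15217512e-01 -2.37698746e-01  1.77589912e+00 -8.88178420e-16
  1.60339227e+00  1.04284528e+00]
(0.524, 0.109, 0.3) -102.6 [-2.08482422e-02  1.03184270e-02  1.58725552e+00 -4.44089210e-16
  1.54401870e+00  1.76985957e+00]
(0.524, 0.109, 0.191) -102.6 [-2.08482422e-02  7.44524146e-02  1.73596271e+00 -4.44089210e-16
  1.33117753e+00  1.76985957e+00]
(0.515, -0.221, 0.135) -95.5 [-6.20975403e-01  1.94570003e-01  1.71886259e+00 -4.44089210e-16
  1.22816006e+00  1.04581403e+00]
(0.515, -0.221, 0.135) 84.5 [-6.20975403e-01  1.94570003e-01  1.71886259e+00 -4.44089210e-16
  1.22816006e+00 -2.09577862e+00]
```

```bash
python3 - <<'E'
from h import *
bot.goto([.42,-.15,.32],rv(-95))
bot.set_gripper(0.5,20)
bot.goto([.524,.109,.26],rv(-102.6))
print(bot.current_clock(),bot.current_ee_pos(),bot.current_opening(),bot.current_contact_force())
for n in("side","top"):
    c=bot.read_camera(n)["pixels"]; a=c[100:250,180:320] if n=="side" else c[180:270,150:270]
    cv2.imwrite(f"pics/{n}1.png",cv2.resize(a,None,fx=4 if n=="side" else 6,fy=4 if n=="side" else 6,interpolation=cv2.INTER_CUBIC))
E
```

```text
3.825 [0.52418517 0.10818624 0.26035227] 0.49882035883021136 [ 0.41042333  0.10734717 -0.53983685]
```

View pics/side1.png

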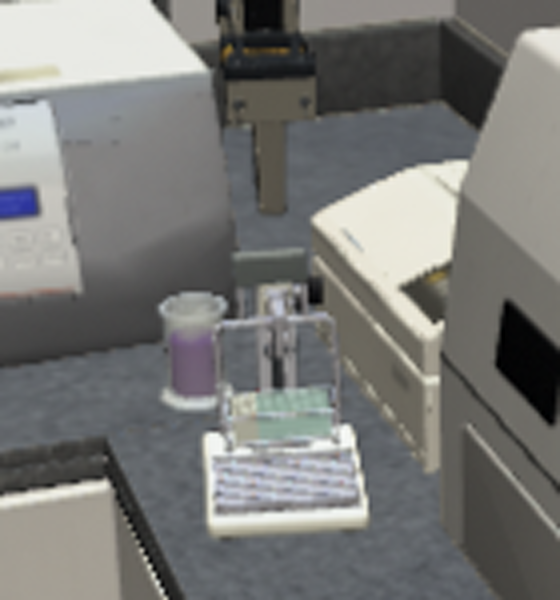

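View pics/top1.png

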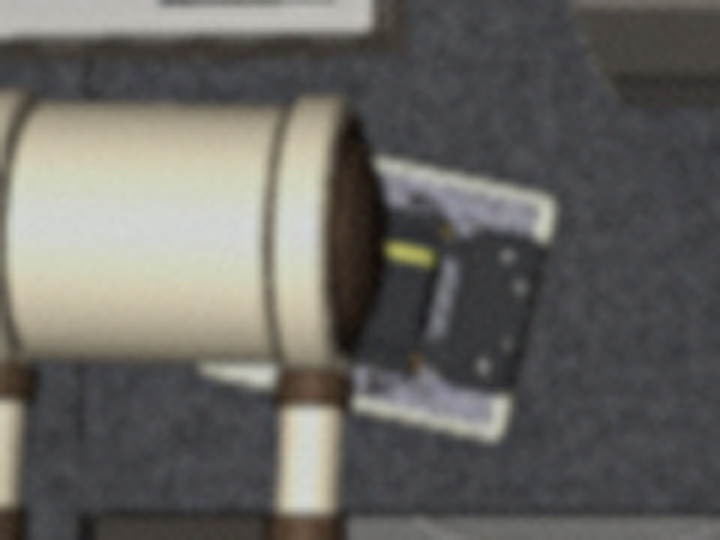

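The near finger (column 270 in the crop) lines up with the middle of the grip (235–305). Now I'll descend and close.

```bash
python3 - <<'E'
from h import *
bot.line_to([.524,.109,.191],rv(-102.6),max_speed=.08)
print(bot.current_ee_pos(),bot.current_contact_force())
bot.set_gripper(0.0,12)
print(bot.current_clock(),bot.current_ee_pos(),bot.current_opening()*92,bot.current_contact_force())
bot.set_gripper(0.0,35);bot.hold(.2)
print(bot.current_clock(),bot.current_ee_pos(),bot.current_opening()*92,bot.current_contact_force(),bot.current_ft_torque())
for n in("side",):
    c=bot.read_camera(n)["pixels"]; a=c[100:250,180:320]
    cv2.imwrite(f"pics/{n}2.png",cv2.resize(a,None,fx=4,fy=4,interpolation=cv2.INTER_CUBIC))
E
```

```text
[0.52449269 0.10902364 0.19168557] [-0.36813532  0.94048309 -1.16495446]
5.625 [0.52406001 0.10906606 0.1910677 ] 10.10546897625495 [-0.00923282  0.1545794   0.14837658]
6.0417 [0.52407177 0.10910167 0.19107131] 9.772300818674145 [0.06769923 0.31288652 0.65882961] [ 0.23630016 -0.04772175 -0.00315577]
```

View pics/side2.png

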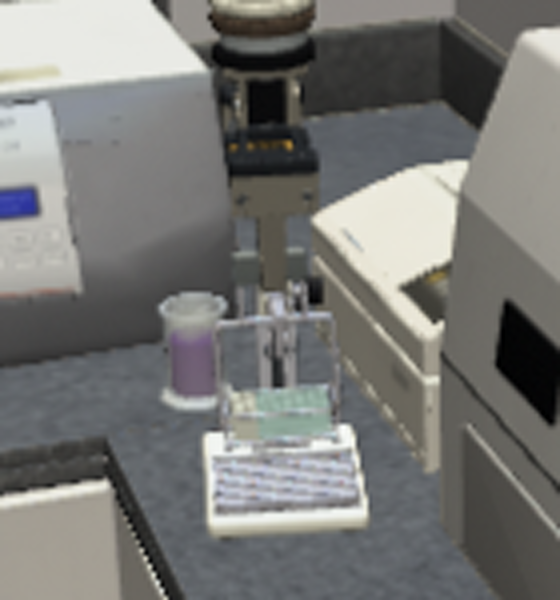

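The grip is held (9.8 mm opening). I'll unload it by about 1.5 mm, then press back in small steps while watching the force.

```bash
cat >> h.py <<'E'
th=np.radians(77.4);e=np.array([np.cos(th),np.sin(th),0])
def F(n=4,dt=.025):
    v=[]
    for _ in range(n): bot.hold(dt);v.append(bot.current_contact_force())
    return np.mean(v,0)
E
python3 - <<'E'
from h import *
import json
p=np.array([.524,.109,.191])
for dz in(.0008,.0016):
    bot.line_to(p+[0,0,dz],max_speed=.02);f=F();print(dz,f.round(2))
p[2]+=.0016;f0=f;fl=[]
q=0;hit=False
while q<.027:
    q+=.0005 if hit else .001
    bot.line_to(p+q*e,max_speed=.02);f=F(3)-f0;fe=f@e;fl.append(fe)
    print(round(q*1e3,1),round(fe,2),f.round(2),round((bot.current_ee_pos()-p)@e*1e3,2))
    if fe<-.8:hit=True
    if fe<-5.5:break
print(bot.current_clock())
json.dump(dict(p=p.tolist(),q=q,f0=f0.tolist()),open("st.json","w"))
E
```

```text
0.0008 [ 0.03 -0.15 -1.86]
0.0016 [ 0.02 -0.01 -1.93]
1.0 -0.02 [-0.26  0.04  0.3 ] 1.04
2.0 -0.13 [-0.38 -0.04 -0.26] 2.01
3.0 -0.48 [-0.7  -0.33 -0.04] 3.02
4.0 -0.3 [-0.02 -0.3  -0.27] 4.03
5.0 0.01 [-0.21  0.06  0.02] 5.02
6.0 -0.28 [-0.36 -0.2   0.24] 6.01
7.0 -0.92 [-0.44 -0.85  0.49] 6.79
7.5 -1.29 [-0.23 -1.27  0.72] 7.43
8.0 -1.49 [-1.15 -1.27  1.36] 8.02
8.5 -1.53 [-0.4  -1.48  1.63] 8.51
9.0 -1.39 [-0.38 -1.34  1.24] 8.98
9.5 -1.41 [-0.11 -1.42  1.9 ] 9.5
10.0 -2.33 [-0.76 -2.21  1.71] 10.0
10.5 -2.78 [-1.22 -2.58  0.97] 10.53
11.0 -2.63 [-0.56 -2.57  2.15] 11.01
11.5 -2.63 [ 0.08 -2.71  2.12] 11.53
12.0 -3.81 [-0.91 -3.7   2.29] 11.82
12.5 -4.84 [-0.88 -4.77  2.85] 11.99
13.0 -6.29 [-1.45 -6.12  2.5 ] 12.1
12.9667
```

Contact came at about 6.7 mm and the stop at about 11.8 mm. That is 5 mm of keeper travel, which matches the bar going from x=2 to x=7. I'll ease off slightly, staying pressed, and lift while watching the force.

```bash
python3 - <<'E'
from h import *
import json
s=json.load(open("st.json"));p=np.array(s["p"]);f0=np.array(s["f0"]);q=.0126
bot.line_to(p+q*e,max_speed=.02);print((F()-f0).round(2))
z=0;ok=True
while z<.027:
    z+=.001 if z<.018 else .003
    bot.line_to(p+q*e+[0,0,z],max_speed=.03);f=F(2)-f0
    print(round(z*1e3,1),round(f@e,2),f.round(2),((bot.current_ee_pos()-p)*1e3).round(2))
    if f[2]<-3 or abs(f@e)>9: print("STOP");ok=False;break
print(bot.current_clock());json.dump(dict(p=p.tolist(),q=q,z=z,f0=s["f0"]),open("st2.json","w"))
for n in("side",):
    c=bot.read_camera(n)["pixels"]; a=c[100:250,180:320]
    cv2.imwrite(f"pics/{n}3.png",cv2.resize(a,None,fx=4,fy=4,interpolation=cv2.INTER_CUBIC))
E
```

```text
[-1.19 -5.18  2.9 ]
1.0 -5.15 [-0.67 -5.13  0.58] [ 2.41 11.82  0.5 ]
2.0 -4.77 [-0.52 -4.77 -1.  ] [ 2.17 12.    1.25]
3.0 -5.97 [-1.8  -5.72 -2.16] [ 2.04 12.18  2.28]
4.0 -4.47 [-2.03 -4.12 -2.12] [ 2.26 12.33  3.61]
5.0 -4.78 [-1.92 -4.47 -1.52] [ 2.63 12.4   5.05]
6.0 -3.99 [-1.47 -3.76 -1.01] [ 2.94 12.45  6.29]
7.0 -2.57 [-0.96 -2.42 -0.36] [ 3.05 12.47  7.35]
8.0 -1.77 [-0.25 -1.76  0.21] [ 3.   12.49  8.32]
9.0 -2.06 [-0.57 -1.98  0.66] [ 2.84 12.34  9.15]
10.0 -1.68 [-0.87 -1.53 -0.47] [ 2.75 12.31 10.08]
11.0 -1.43 [ 0.17 -1.5   0.5 ] [ 2.72 12.33 11.05]
12.0 -1.43 [-0.89 -1.27 -0.03] [ 2.75 12.3  12.08]
13.0 -1.84 [-0.8  -1.71  0.04] [ 2.78 12.32 13.09]
14.0 -0.94 [-0.94 -0.75  0.26] [ 2.84 12.3  14.15]
15.0 -1.37 [-1.09 -1.16 -0.02] [ 2.81 12.33 15.14]
16.0 -1.8 [-1.34 -1.55 -0.46] [ 2.8 12.3 16.1]
17.0 -0.8 [-0.2  -0.78  0.18] [ 2.77 12.32 17.11]
18.0 -0.83 [-0.57 -0.73  0.32] [ 2.81 12.31 18.13]
21.0 -0.15 [-0.39 -0.06 -0.4 ] [ 3.03 12.57 21.3 ]
24.0 0.01 [ 0.02  0.01 -0.3 ] [ 2.83 12.37 24.14]
27.0 -0.04 [ 0.41 -0.13 -4.8 ] [ 2.16 12.35 26.17]
STOP
19.6167
```

View pics/side3.png

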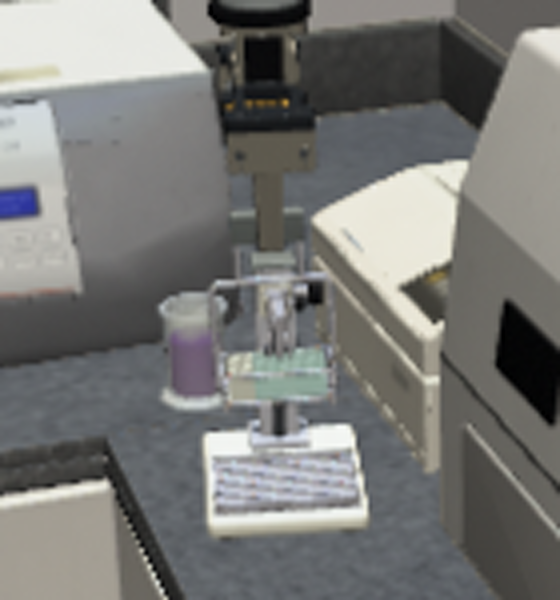

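At +27 mm a force of 4.8 N pushed the rack down. The bar is already past the beak, and the sideways force is zero. By the given sizes the basket's top is then at about 0.126 m, where the keeper's hinge is, so I'll lower to +22 mm and move forward.

```bash
python3 - <<'E'
from h import *
import json
s=json.load(open("st2.json"));p=np.array(s["p"]);f0=np.array(s["f0"]);q=.0126
bot.line_to(p+q*e+[0,0,.0215],max_speed=.03);f=F(3)-f0;print("down",f.round(2))
for d in list(range(3,80,4)):
    bot.line_to(p+(q-d/1e3)*e+[0,0,.0215],max_speed=.06);f=F(1)-f0
    print(d,f.round(2))
    if np.linalg.norm(f)>4: 
        f=F(2)-f0
        if np.linalg.norm(f)>3: print("STOP",f);break
bot.hold(.3);print((F()-f0).round(2),bot.current_clock(),bot.current_ee_pos())
for n in("side","top"):
    c=bot.read_camera(n)["pixels"]; a=c[100:250,180:320]if n=="side" else c[180:270,150:270]
    cv2.imwrite(f"pics/{n}4.png",cv2.resize(a,None,fx=4,fy=4,interpolation=cv2.INTER_CUBIC))
E
```

```text
down [-0.54 -0.08 -0.06]
3 [0.15 0.15 0.4 ]
7 [-0.7   0.25  0.3 ]
11 [0.89 0.03 0.27]
15 [ 0.07  0.36 -1.02]
19 [-0.21 -0.01 -0.1 ]
23 [-0.39 -0.83  0.34]
27 [0.65 0.28 0.25]
31 [-0.3  -0.8   0.14]
35 [-0.92 -0.64  0.93]
39 [-0.29 -0.4   0.37]
43 [-0.1  -0.06 -0.42]
47 [ 0.52  0.44 -0.03]
51 [ 0.59 -1.02  0.36]
55 [ 0.42 -0.61  0.52]
59 [-0.17 -0.22 -0.66]
63 [-0.44 -0.49  0.69]
67 [-0.55 -0.69  0.21]
71 [0.15 0.35 0.54]
75 [-0.89  0.65 -0.03]
79 [-1.01 -0.53  0.42]
[ 0.46  0.11 -0.04] 25.975 [0.50950789 0.0442532  0.21408542]
```

View pics/side4.png

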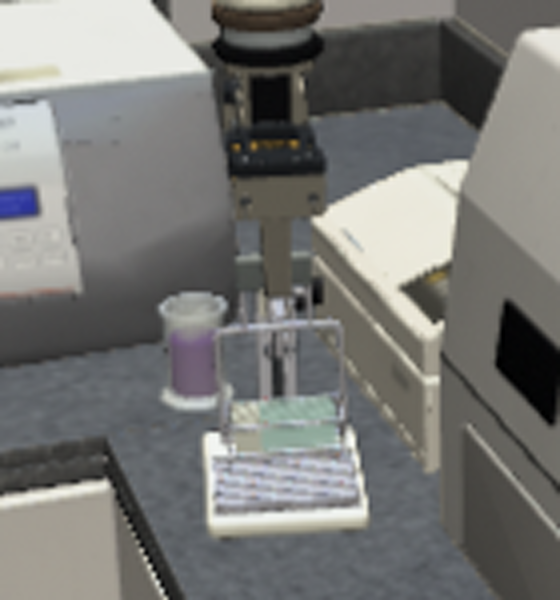

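The rack is free of the stand and level, with no contact force. I'll carry it to above the tray and check the fit there.

```bash
python3 - <<'E'
from h import *
bot.line_to([.5153,-.2212,.215],rv(-95.4),max_speed=.12)
bot.line_to([.5153,-.2212,.165],max_speed=.08);bot.hold(.1)
print(bot.current_clock(),bot.current_ee_pos(),F())
for n in("side","top"):
    c=bot.read_camera(n)["pixels"]; a=c[200:330,215:355]if n=="side" else c[180:280,280:400]
    cv2.imwrite(f"pics/{n}5.png",cv2.resize(a,None,fx=5,fy=5,interpolation=cv2.INTER_CUBIC))
E
```

```text
29.3083 [ 0.51577282 -0.22156749  0.16581215] [ 0.17360412  0.0807993  -1.57994743]
```

View pics/side5.png

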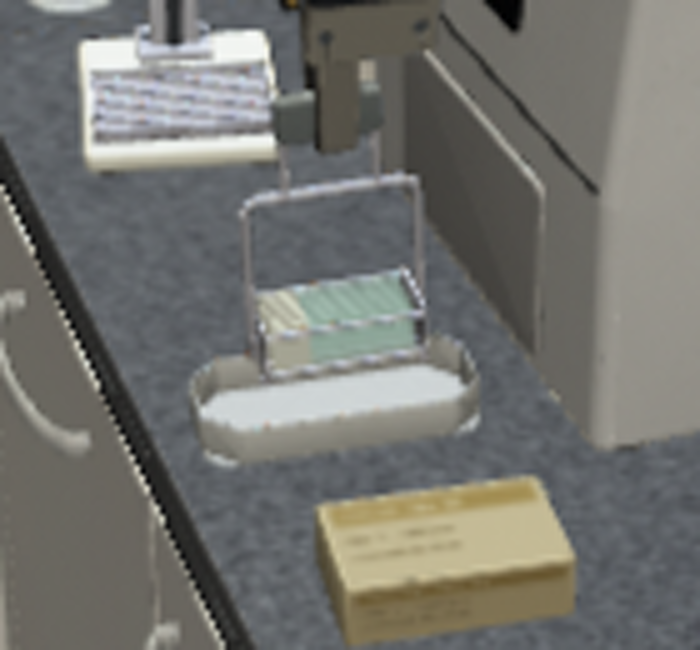

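View pics/top5.png

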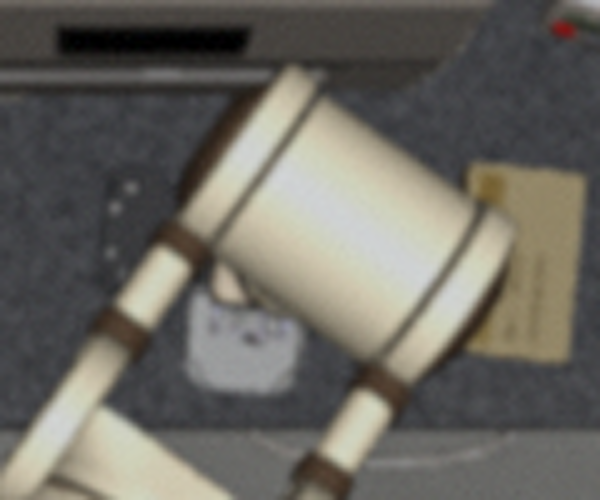

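The side view shows the rack square over the tray and level. Its lower near edge runs from crop (266,376) to (425,350), and the tray rim spans columns 192–480. I'll check this numerically.

```bash
python3 - <<'E'
from h import *
s=bot.read_camera("side")
f=lambda u,v,z:plane(s,u/5+215,v/5+200,z).round(4)
L,R=f(266,376,.039),f(425,350,.039);print("rack near bottom corners",L,R,(L+R)/2)
# tray near bottom edge & rim ends
print("tray rim left/right extremes z=.022",f(192,390,.022),f(480,372,.022))
print("tray near bottom straight edge",f(240,462,0),f(455,433,0))
print(f(214,430,.022),f(458,405,.022))
def pr(X):
    p=s["R"]@np.array(X)+s["t"];q=p[:2]/p[2]*s["fx"]+[s["cx"],s["cy"]];return ((q-[215,200])*5).round(0)
c=np.array([.5153,-.2212]);a=np.radians(-5.4);yl=np.array([np.cos(a),np.sin(a)]);xl=np.array([-yl[1],yl[0]])
for z in(0,.022):
  for i,j in((-.034,-.055),(-.034,.055),(.034,-.055),(.034,.055),(-.014,-.075),(.014,-.075),(-.014,.075),(.014,.075)): print(z,i,j,pr([*(c+i*xl+j*yl),z]))
for j in(-.048,.048):print("rack",j,pr([*(c-.022*xl+j*yl),.037]))
E
```

```text
rack near bottom corners [ 0.4757 -0.2361  0.039 ] [ 0.562  -0.2413  0.039 ] [ 0.51885 -0.2387   0.039  ]
tray rim left/right extremes z=.022 [ 0.4426 -0.2109  0.022 ] [ 0.5912 -0.2467  0.022 ]
tray near bottom straight edge [ 0.4557 -0.2515  0.    ] [ 0.57  -0.265  0.   ]
[ 0.4428 -0.2499  0.022 ] [ 0.5689 -0.2715  0.022 ]
0 -0.034 -0.055 [242. 460.]
0 -0.034 0.055 [446. 429.]
0 0.034 -0.055 [216. 389.]
0 0.034 0.055 [412. 360.]
0 -0.014 -0.075 [197. 444.]
0 0.014 -0.075 [187. 414.]
0 -0.014 0.075 [472. 403.]
0 0.014 0.075 [457. 375.]
0.022 -0.034 -0.055 [241. 424.]
0.022 -0.034 0.055 [446. 394.]
0.022 0.034 -0.055 [215. 354.]
0.022 0.034 0.055 [412. 326.]
0.022 -0.014 -0.075 [195. 409.]
0.022 0.014 -0.075 [185. 380.]
0.022 -0.014 0.075 [472. 368.]
0.022 0.014 0.075 [458. 341.]
rack -0.048 [249. 386.]
rack 0.048 [428. 360.]
```

The predicted and observed tray and rack corners agree to within about 3 mm in both views. I'll lower it gently.

```bash
python3 - <<'E'
from h import *
p=np.array([.5155,-.2212,0]);f0=F();
z=.165
bot.line_to(p+[0,0,.140],max_speed=.06);print(.14,(F(3)-f0).round(2));z=.140
while z>.124:
    z-=.001;bot.line_to(p+[0,0,z],max_speed=.03);f=F(2)-f0;print(round(z,4),f.round(2))
    if f[2]>1.5: break
    if np.hypot(*f[:2])>4: print("lateral");break
print(bot.current_clock(),bot.current_ee_pos())
c=bot.read_camera("side")["pixels"]; a=c[200:330,215:355]
cv2.imwrite("pics/side6.png",cv2.resize(a,None,fx=5,fy=5,interpolation=cv2.INTER_CUBIC))
E
```

```text
0.14 [ 0.07 -0.   -0.26]
0.139 [-0.29  0.06  0.81]
0.138 [0.24 0.14 0.83]
0.137 [ 0.2   0.06 -0.13]
0.136 [0.19 0.57 0.39]
0.135 [-0.61  0.04  0.23]
0.134 [0.16 0.47 1.15]
0.133 [ 0.04  0.39 -0.13]
0.132 [ 0.11 -0.75  0.33]
0.131 [0.29 0.01 2.8 ]
33.0 [ 0.51576463 -0.22135166  0.1313503 ]
```

View pics/side6.png

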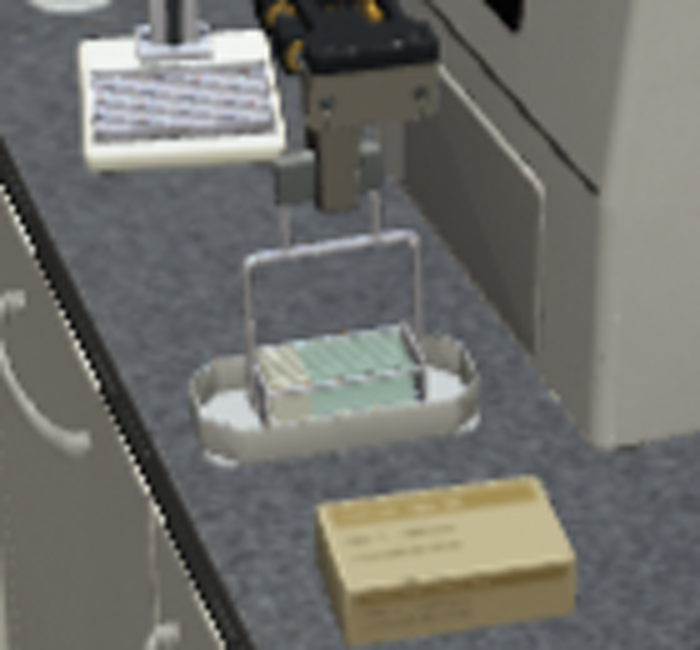

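Contact came at TCP z=0.131 m, where the floor was expected (0.130 m). The rack sits inside the walls. I'll settle, release and withdraw.

```bash
python3 - <<'E'
from h import *
p=np.array([.5155,-.2212,0])
bot.line_to(p+[0,0,.1302],max_speed=.02);print(F())
bot.set_gripper(0.35,10);bot.hold(.2);print(F(),bot.current_opening())
bot.line_to(p+[0,0,.21],max_speed=.08);bot.line_to(p+[0,0,.30],max_speed=.15)
bot.goto([.42,.12,.32],rv(-95));bot.hold(.3)
print(bot.current_clock())
c=bot.read_camera("side")["pixels"]; cv2.imwrite("pics/side7.png",cv2.resize(c[200:330,215:355],None,fx=5,fy=5,interpolation=cv2.INTER_CUBIC))
c=bot.read_camera("top")["pixels"]; cv2.imwrite("pics/top7.png",cv2.resize(c[180:280,280:400],None,fx=6,fy=6,interpolation=cv2.INTER_CUBIC))
E
```

```text
[0.17329181 0.87635213 5.23569897]
[ 0.06980404 -0.28691752  0.08105017] 0.3503572146566501
37.7417
```

View pics/side7.png

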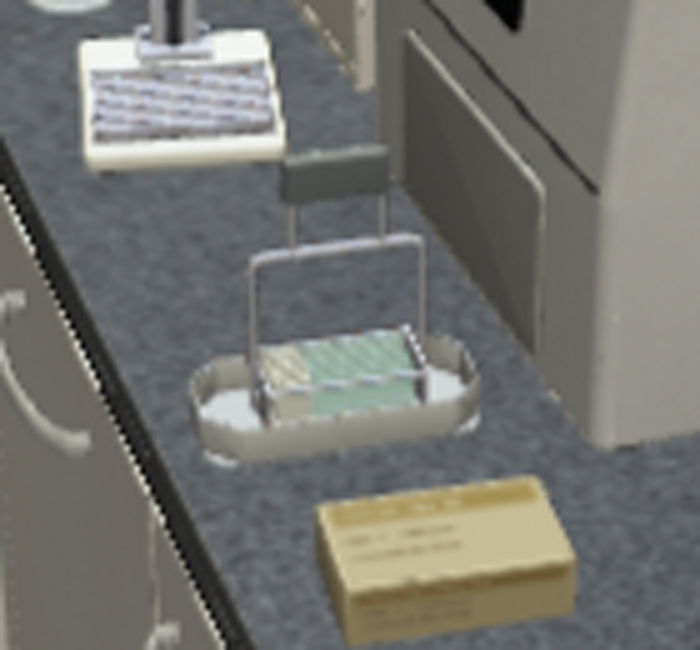

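View pics/top7.png

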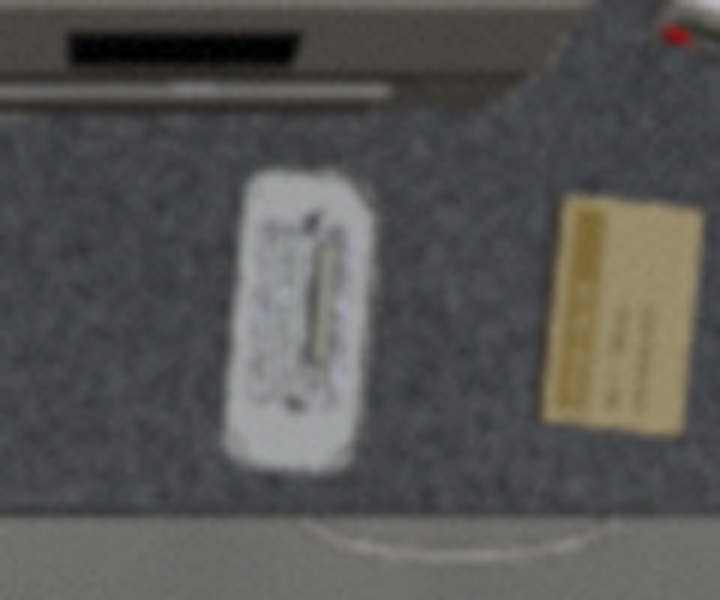

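The rack stands upright and centred in the flat tray, with walls visible all round. In the top crop the rack is at about (303,312) and the tray at (301,320), and nothing else has moved. I'm handing it in.

```bash
python3 - <<'E'
from workcell import bot
bot.job_done();print(bot.current_clock())
E
```

```text
the job is handed in; nothing more can be done
the job is handed in; nothing more can be done
```

The rack is off the hook and standing in the steel tray. I handed the job in just after 37.7 s on the robot clock, and no verdict is reported.

- **Unhooking:** I took the rack by its grip (9.8 mm opening) and pressed the bar back about 12 mm. The keeper was met at about 6.7 mm and its stop at about 11.8 mm, with a peak of about 6.3 N. I lifted the bar over the beak with about 5 N still on the keeper and moved it forward clear of the nib, with no contact force left.
- **Placing:** I lowered the rack into the tray. It touched the floor at TCP z = 0.131 m against the 0.130 m expected, then took about 5 N to settle before I let go.
- **Last checks:** The pictures show the rack upright and centred to within about 3 mm in the flat tray, and the carton unmoved. I did not measure the jar or the dropper bottle again, but no move went near them.

**What did not go cleanly:**
- At +27 mm of lift a 4.8 N downward force appeared, probably the basket touching the keeper or arm from below. I lowered 5 mm before moving forward. This was within the 13 N limit.
- The side camera differed from the top camera by 2–3 mm on the tray and grip positions, and by up to about 5 mm on the grip's height. The rack's roughly 9 mm clearance in the tray was enough.

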